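# Check the lift-up locker's stay

### The arm

A 6-joint arm with a two-finger parallel gripper is mounted at the origin on a cart in front of the work surface, level with it; the furniture and walls round the work are solid. World frame = base frame: x ahead of the robot, y to its left, z up, the work surface at z = 0. Lengths are in mm, angles in degrees, forces in N, time in s.
With the tool pointing down it reaches from about 300 to 850 mm from the base axis. Payload 4.2 kg.
Tool frame: the origin (TCP) lies at the very end of the fingers, on their centre line; the grasp point (between the pads) lies 19 mm behind it (env.grasp_offset is the distance from the TCP to the grasp point, in mm); z points along the fingers, y is the line along which they close (so a half turn about z gives the same grasp; the last joint's range is limited). The gripper opens to 91 mm and grips with 3 to 60 N. Pads are 32 mm wide; open, the fingers measure 118 mm over their backs; the gripper's body (76 mm by 178 mm) begins 60 mm behind the grasp point.
Start: joints at [-71.906, 18.312, 89.639, -0, 72.044, -1.146], TCP at [189.481, -542.903, 180.876] pointing down, gripper open.
Joint ranges: [-177.97, 177.97], [-48.28, 115.42], [12.27, 149.76], [-77.06, 257.06], [2.81, 150.46], [-146.56, 146.56]. Speed limits (degrees/s): [147.25, 147.25, 180, 180, 180, 180].

### API

Orientations are given as [roll, pitch, yaw] about the fixed x, y, z axes, in that order (R = Rz(yaw) Ry(pitch) Rx(roll)).
In Python, from workcell import env gives the robot as it stands. The module is installed in compiled form; this text tells all that it offers.
- The arm moves only by the tool send_rows, never from a script. Its argument "motion" is a list of rows, each an object of numbers: "tx", "ty", "tz": the shift along the tool's x, y, z in units of 500 mm (1.0 is 500 mm); "rx", "ry", "rz": the turn, a rotation vector about the tool's x, y, z in units of 30 degrees (1.0 is 30 degrees); "gripper": the closure, from -1 (fully open) to 1 (shut). In form: [{"tx": .., "ty": .., "tz": .., "rx": .., "ry": .., "rz": .., "gripper": ..}, ...]. A call has 1 to 12 rows; each row shifts and turns the commanded pose from where the row before left it, along the tool's axes as they then stand; what a row does not reach is not made up. A row lasts 1/8 s, in which the tool goes at most 62.5 mm and 10.7 degrees, less where a joint would pass 70% of its speed; a pose out of reach is approached as far as the arm can. A call with a number of a shift or a turn outside -1 to 1 is refused whole. A call with a gripper value outside its range is refused whole. The fingers move at their own pace and stop on an object; "grip_force" is the grip in N (left out, the last holds). Time passes only in rows, so rows that do not move let the fingers close. It gives the time, the measured TCP pose, the force, the opening and the grip force at its end, in the units of the state.
- env.state(): the state, without advancing time (a new reading comes with each control period).
- env.grab_frame(name): name is "scene" or "top" or "wrist"; returns a dict with "frame" (384x512x3 uint8, red, green, blue), "vertical_fov" (degrees; the focal length in pixels is half the picture's height over the tangent of half this angle, whatever the lens; pixels are square), "cx", "cy" (the principal point, pixels), "k1" (the pictures are not rectified: a ray, as slopes to the right and down, at radius r is drawn at 1 + k1 r^2 times it, then the intrinsics apply), "rvec" (rotation vector, rad) and "tvec" (3), from world to camera coordinates, as OpenCV has them; the wrist camera has in their place "T_tool_cam" (4x4, takes a point from camera to tool coordinates, whose origin is the TCP and whose axes are the flange's). Camera axes: x right, y down, z forward; pixel columns grow to the right and rows downward; lengths in mm; the calibration is good to about 2 mm. A picture is of the moment at which its call begins: read the wrist's pose just before it. There is no depth.
- env.job_done(): hands the job in; it is judged then, once.
The state is a dict: "time_s": time; "qpos": joint angles; "qvel": joint speeds; "effort": joint torques, N m; "ee_pos": TCP position; "ee_rot": TCP orientation; "force": force on the tool from outside, world axes, zero at the start; "torque": the same for the moment, N m; "gripper_width": finger opening in mm; "gripper_force": force on a finger pad.
Only numpy, scipy, OpenCV 4.12 (cv2) and the standard library are available. Lean on these libraries where they do the work, as an engineer would, in place of code of your own. Each camera call takes 0.05 s, during which the arm holds its last target. There are 200 camera calls.

### The job

The stay of the grey desk-top locker has just been refitted and needs checking. Lift its sloping door by the knob until the stay locks, let go so that the door stands open by itself, then press the release pad of the catch, outside its left wall, to unlock it and let the door come down fully shut, leaving nothing touching. Leave the cash box beside it where it stands.

Things in the scene. Friction and masses are not known exactly. Their poses are not given: they have to be found in the camera images.
- door_knob (a point): Centre of the steel knob (cylinder 28 dia x 28 mm, axis square to the door, centre 32 mm off it) low on the lift-up door of a grey locker, 200 mm wide, 184 high, fixed. Turns with the door; door shut: x level to the locker's rear, y to its left along the hinge, z up, knob 120 mm above the desk. Hinge line: along y at x +89.8, z +63.6 mm in this frame. Pinch it from above across y.
- release_pad (a point): Centre of the top face of the dark, ribbed thumb pad (36 x 36 mm) of the catch, 168 mm above the desk, outside the locker's left wall (28 mm away), behind the hinge. At rest: x to the locker's rear, y to its left, z up. Pivots 52 mm ahead of it: pressed, it goes down up to 18 mm, about 5 N at 10 mm. Press 10 to 14 mm for a second to unlock. The stay arm swings up 20 mm in front of it.
- locker_door (a joint): Door angle, rad: 0 shut (60 degree slope), 1.38 locked on the stay, 1.50 end stop; turns about the hinge line on the locker's front top edge, rising towards the robot. The hook snaps over the stay's pin at about 1.41: raise to 1.45 or more. Takes 2 to 5 N at the knob. Unlocked and let go, it sinks shut by itself on a damper in about 2 s.
- locker_catch (a joint): Angle of the sprung catch (hook and thumb pad in one), rad: 0 at rest or hooked over the stay's pin, 0.36 with the pad fully down. The pin pushes it back to 0.3 for a moment as the door is raised past it.
- cash_box: Bystander: loose dark green steel cash box, 125 x 160 x 83 mm, with a wire bail on its lid, right of the locker. Origin at the centre of its underside.

How it is judged (in metres and radians):
On the way, in this order (a step that is already met when the one before it is completed fails the run):
1. the door stands open by itself, locked on its stay and not touched by the robot (value of joint locker_door above 1.33 rad and value of joint locker_catch below 0.06 rad and contact force between each of the fingers, the arm and locker_door below 0.2 N), for 0.5 s.
2. the catch's pad is pressed down (value of joint locker_catch above 0.1 rad), for 0.05 s.
At the end, for the whole second after the job is handed in: The door is shut (within 0.06 rad) and at rest, the catch is back at rest (under 0.06 rad), and the cash box is within 30 mm of where it stood (value of joint locker_door between -0.06 and 0.06 rad and velocity of joint locker_door between -0.05 and 0.05 rad/s and value of joint locker_catch below 0.06 rad and distance of cash_box from where it was at the start of the episode below 0.03 m); the robot touches nothing.
It fails at once if the cash box is pushed 30 mm or more from its place or tipped (distance of cash_box from where it was at the start of the episode above 0.03 m or angle between cash_box's own z axis and vertical above 0.3 rad).
It also fails if it takes over 54 s, if anything falls off the work surface, if the arm or the gripper's body presses on something with over 40 N, if the wrist force passes 120 N, or if a joint passes its speed limit or range.

## Working session

There is one attempt and no reset: what is moved stays moved. The work goes in short steps, Python scripts to look and compute and a tool call to move; the robot and the scene stay as the last step left them, time stands still between calls to the robot, and variables do not carry over. Pictures are saved under pics/ and viewed, at most 10 in all, crops included, and the job is handed in when it is done.

Besides the shell and the picture viewer there is one more tool, called as name([rows], argument=value, ...), one row to a line, values as JSON. send_rows: Moves the arm, as the interface text tells. Shifts and turns lie within -1 to 1; 1 stands for 500 mm of shift or 30 degrees of turn. Its arguments: {"type":"object","properties":{"motion":{"type":"array"},"grip_force":{"type":"number"}},"required":["motion"]}

```bash
mkdir -p pics; cat > h.py <<'E'
import numpy as np, cv2
from workcell import env
from scipy.spatial.transform import Rotation as R
def K(f):
    h=f["frame"].shape[0]; fl=h/2/np.tan(np.radians(f["vertical_fov"])/2)
    return fl
def ray(f,u,v,Rt=None):
    fl=K(f); d=np.array([(u-f["cx"])/fl,(v-f["cy"])/fl]); p=d.copy()
    for _ in range(30): p=d/(1+f["k1"]*(p@p))
    r=np.array([p[0],p[1],1.0])
    if "rvec" in f:
        M=cv2.Rodrigues(np.array(f["rvec"],float))[0]; t=np.array(f["tvec"],float).ravel()
        return -M.T@t, M.T@r
    T=Rt@np.array(f["T_tool_cam"]); return T[:3,3],T[:3,:3]@r
def proj(f,P):
    M=cv2.Rodrigues(np.array(f["rvec"],float))[0]; t=np.array(f["tvec"],float).ravel()
    c=M@np.array(P,float)+t; p=c[:2]/c[2]; p=p*(1+f["k1"]*(p@p)); return p*K(f)+[f["cx"],f["cy"]]
def plane(f,u,v,z,Rt=None):
    o,d=ray(f,u,v,Rt); return o+d*(z-o[2])/d[2]
def two(a,b):
    (o1,d1),(o2,d2)=a,b
    A=np.stack([d1,-d2],1); s=np.linalg.lstsq(A,o2-o1,rcond=None)[0]
    p,q=o1+s[0]*d1,o2+s[1]*d2; return (p+q)/2,np.linalg.norm(p-q)
def tool(s):
    T=np.eye(4); T[:3,3]=s["ee_pos"]; T[:3,:3]=R.from_euler("xyz",s["ee_rot"],degrees=True).as_matrix(); return T
E
python3 - <<'E'
from h import *
s=env.state();print(s["ee_pos"],s["ee_rot"],s["gripper_width"],s["time_s"])
for n in("scene","top"):
    f=env.grab_frame(n);np.save(n+".npy",f,allow_pickle=True)
    cv2.imwrite(f"pics/{n}.png",cv2.resize(f["frame"][:,:,::-1],(800,600),interpolation=cv2.INTER_CUBIC))
    print(n,ray(f,256,192))
E
```

```text
[ 189.27615274 -542.34670522  180.04580915] [-1.79899856e+02 -1.68442726e-03  1.92350431e+01] 91.36285698496114 0.0
scene (array([ 239.51370524, -538.71052414,  764.97038784]), array([ 0.41071985,  0.50477303, -0.75929716]))
top (array([ 440.34049388, -102.65121684, 1011.07796933]), array([ 0.17621997, -0.02227461, -0.98411331]))
```

View pics/scene.png

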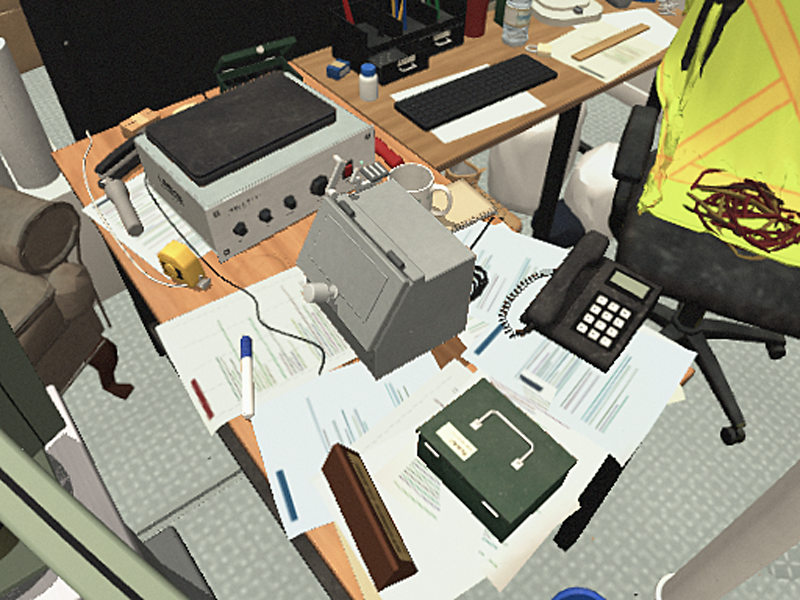

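View pics/top.png

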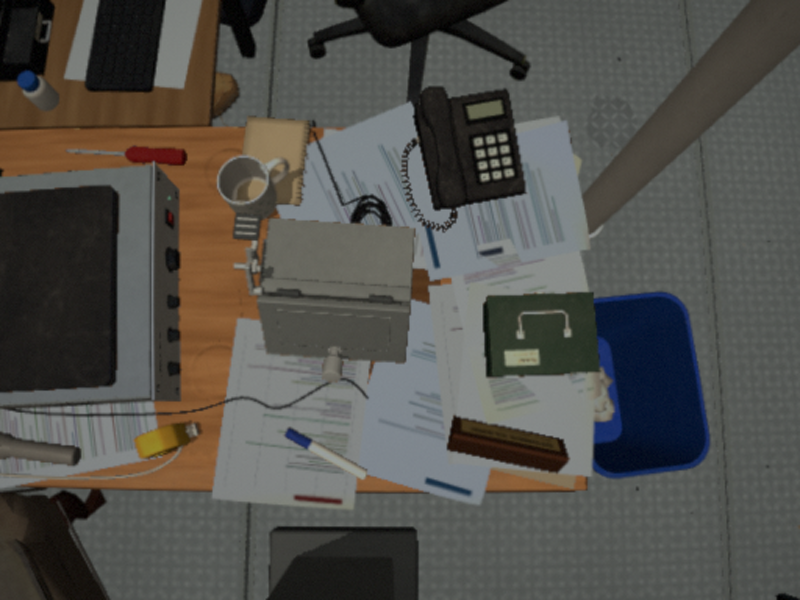

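Scene view: knob at about (318,291), pad at (375,172). Top view: knob at (333,365), ribbed pad at (246,228), and the locker's rear top edge from (268,221) to (414,228). The instrument stands left of the pad and the mug behind it.

```bash
python3 - <<'E'
from h import *
np.set_printoptions(precision=1,suppress=True)
s=np.load("scene.npy",allow_pickle=True).item();t=np.load("top.npy",allow_pickle=True).item()
k=.64
print("knob",two(ray(s,318*k,291*k),ray(t,333*k,365*k)),plane(t,333*k,365*k,120))
print("pad",two(ray(s,375*k,172*k),ray(t,246*k,228*k)),plane(t,246*k,228*k,168))
a,b=plane(t,268*k,221*k,184),plane(t,414*k,228*k,184);print(a,b,np.degrees(np.arctan2(*(a-b)[:2][::1])))
c,d=plane(t,262*k,290*k,184),plane(t,412*k,300*k,184);print(c,d,np.degrees(np.arctan2(*(c-d)[:2])))
for n,f,(x,y,w,h) in(("s",s,(180,90,90,120)),("t",t,(140,120,140,130))):
    cv2.imwrite(f"pics/c{n}.png",cv2.resize(f["frame"][y:y+h,x:x+w,::-1],None,fx=5 if n=="s" else 4.6,fy=5 if n=="s" else 4.6,interpolation=cv2.INTER_CUBIC))
import cv2 as c2
A=c2.resize(s["frame"][85:205,180:270,::-1],(390,520),interpolation=c2.INTER_CUBIC)
B=c2.resize(t["frame"][130:260,140:240,::-1],(400,520),interpolation=c2.INTER_CUBIC)
c2.imwrite("pics/ab.png",np.hstack([A,B]))
E
```

```text
knob (array([508.7, -31.3, 123.5]), np.float64(0.09369244288889501)) [509.1 -31.1 120. ]
pad (array([691.8,  85.8, 164.9]), np.float64(4.155375814549385)) [689.1  86.1 168. ]
[694.   53.6 184. ] [ 685.3 -139.9  184. ] 2.577328858632614
[600.8  57.8 184. ] [ 588.5 -136.9  184. ] 3.624053336436639
```

View pics/ab.png

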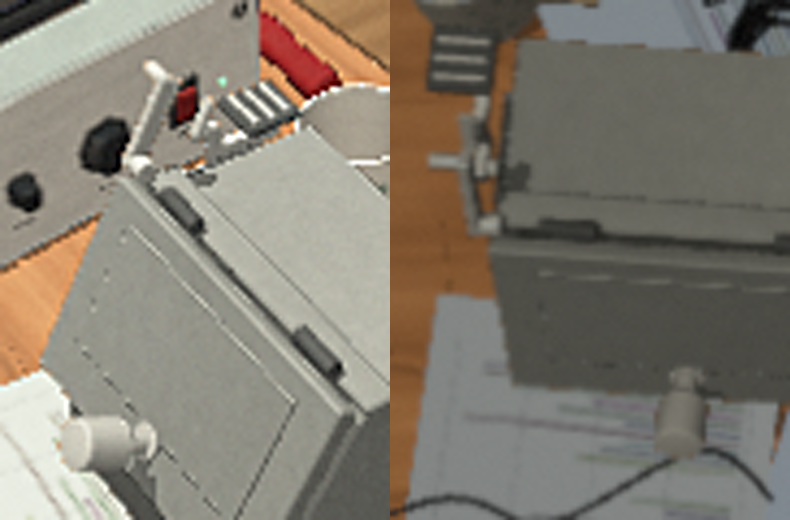

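```bash
python3 - <<'E'
from h import *
np.set_printoptions(precision=1,suppress=True)
s=np.load("scene.npy",allow_pickle=True).item();t=np.load("top.npy",allow_pickle=True).item()
k=two(ray(s,203.8,187.2),ray(t,212.5,234.5));p=two(ray(s,240,109.7),ray(t,157.5,144.5))
print(k,plane(t,212.5,234.5,120),plane(s,203.8,187.2,120));print(p,plane(t,157.5,144.5,168),plane(s,240,109.7,168))
# edges in top crop: rear edge, door/top gap line
for e in([(520,40),(790,58)],[(500,240),(790,256)],[(505,190),(780,208)]):
    q=[plane(t,(u-390)/4+140,v/4+130,184) for u,v in e]; d=q[0]-q[1];print(q,np.degrees(np.arctan2(d[0],d[1])))
c=s=None
st=env.state();print(st["qpos"],st["ee_pos"],st["ee_rot"])
E
```

```text
(array([508.3, -30.3, 119.5]), np.float64(2.418460147518364)) [507.1 -29.8 120. ] [509.1 -31.2 120. ]
(array([693.8,  86.3, 165.1]), np.float64(1.661671530510726)) [692.2  86.1 168. ] [692.4  83.1 168. ]
[array([697.2,  51.7, 184. ]), array([688. , -88.3, 184. ])] 3.7222744833215167
[array([591.8,  57.8, 184. ]), array([584.2, -89. , 184. ])] 2.9504851978812026
[array([617.6,  56.3, 184. ]), array([608.9, -83.8, 184. ])] 3.570409890476976
[-71.9  18.3  89.7  -0.   72.   -1.1] [ 189.3 -542.4  180.1] [-179.9   -0.    19.2]
```

send_rows([
  {"tz": -0.08, "rz": 0.251, "gripper": -1},
  {"tz": -0.08, "rz": 0.251, "gripper": -1},
  {"tz": -0.08, "rz": 0.251, "gripper": -1},
])

```text
invalid input at $.motion[0]: expected keys tx, ty, tz, rx, ry, rz, gripper
```

send_rows([
  {"tx": 0.048, "ty": -0.0884, "gripper": -1},
  {"tx": 0.048, "ty": -0.0884, "gripper": -1},
  {"tx": 0.048, "ty": -0.0884, "gripper": -1},
  {"tx": 0.048, "ty": -0.0884, "gripper": -1},
  {"tx": 0.048, "ty": -0.0884, "gripper": -1},
  {"tx": 0.048, "ty": -0.0884, "gripper": -1},
  {"tx": 0.048, "ty": -0.0884, "gripper": -1},
  {"tx": 0.048, "ty": -0.0884, "gripper": -1},
  {"tx": 0.048, "ty": -0.0884, "gripper": -1},
  {"tx": 0.048, "ty": -0.0884, "gripper": -1},
  {"tx": 0.048, "ty": -0.0884, "gripper": -1},
  {"gripper": -1},
])

```text
invalid input at $.motion[0]: expected keys tx, ty, tz, rx, ry, rz, gripper
```

```bash
python3 - <<'E'
from h import *
np.set_printoptions(precision=2,suppress=True)
s=env.state();f=env.grab_frame("wrist");f["T"]=tool(s);np.save("w1.npy",f,allow_pickle=True)
print(s["time_s"],s["ee_pos"],s["ee_rot"],s["force"],f["T_tool_cam"])
cv2.imwrite("pics/w1.png",cv2.resize(f["frame"][:,:,::-1],(800,600),interpolation=cv2.INTER_CUBIC))
E
```

```text
0.1 [ 189.32 -542.42  180.12] [-179.91   -0.     19.24] [0.25 0.22 0.47] [[   0.     -0.96   -0.28   77.45]
 [   1.      0.      0.      0.25]
 [  -0.     -0.28    0.96 -203.01]
 [   0.      0.      0.      1.  ]]
```

View pics/w1.png

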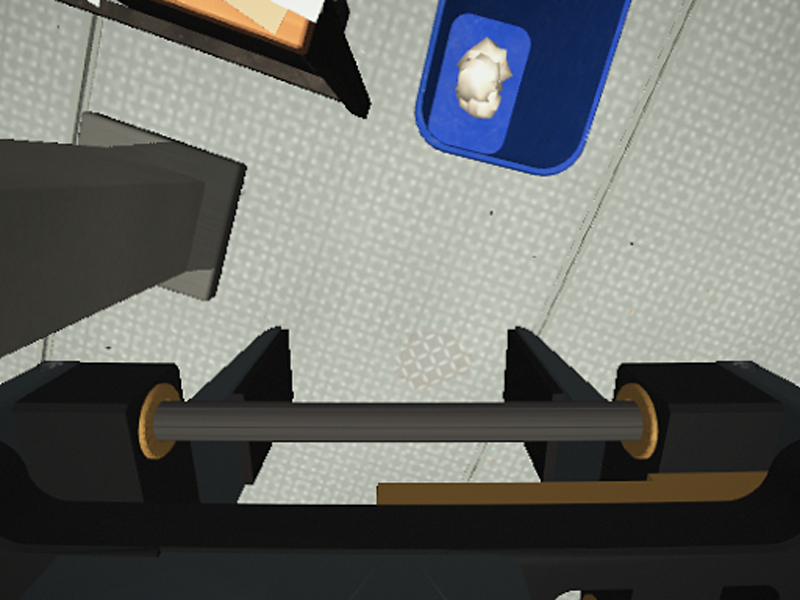

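The wrist view shows only the floor, the bin and the open fingers; the moves were refused because every key is needed. I'm sending them again.

send_rows([
  {"tx": 0, "ty": 0, "tz": -0.08, "rx": 0, "ry": 0, "rz": 0.251, "gripper": -1},
  {"tx": 0, "ty": 0, "tz": -0.08, "rx": 0, "ry": 0, "rz": 0.251, "gripper": -1},
  {"tx": 0, "ty": 0, "tz": -0.08, "rx": 0, "ry": 0, "rz": 0.251, "gripper": -1},
])

```text
time_s: 0.52
ee_pos: [189.4, -542.6, 301.8]
ee_rot: [-180.0, 0.0, -3.6]
force: [0.3, -0.2, -0.3]
gripper_width: 91.5
gripper_force: 0.0
```

send_rows([
  {"tx": 0.048, "ty": -0.0884, "tz": 0, "rx": 0, "ry": 0, "rz": 0, "gripper": -1},
  {"tx": 0.048, "ty": -0.0884, "tz": 0, "rx": 0, "ry": 0, "rz": 0, "gripper": -1},
  {"tx": 0.048, "ty": -0.0884, "tz": 0, "rx": 0, "ry": 0, "rz": 0, "gripper": -1},
  {"tx": 0.048, "ty": -0.0884, "tz": 0, "rx": 0, "ry": 0, "rz": 0, "gripper": -1},
  {"tx": 0.048, "ty": -0.0884, "tz": 0, "rx": 0, "ry": 0, "rz": 0, "gripper": -1},
  {"tx": 0.048, "ty": -0.0884, "tz": 0, "rx": 0, "ry": 0, "rz": 0, "gripper": -1},
  {"tx": 0.048, "ty": -0.0884, "tz": 0, "rx": 0, "ry": 0, "rz": 0, "gripper": -1},
  {"tx": 0.048, "ty": -0.0884, "tz": 0, "rx": 0, "ry": 0, "rz": 0, "gripper": -1},
  {"tx": 0.048, "ty": -0.0884, "tz": 0, "rx": 0, "ry": 0, "rz": 0, "gripper": -1},
  {"tx": 0.048, "ty": -0.0884, "tz": 0, "rx": 0, "ry": 0, "rz": 0, "gripper": -1},
  {"tx": 0.048, "ty": -0.0884, "tz": 0, "rx": 0, "ry": 0, "rz": 0, "gripper": -1},
  {"tx": 0, "ty": 0, "tz": 0, "rx": 0, "ry": 0, "rz": 0, "gripper": -1},
])

```text
time_s: 2.02
ee_pos: [482.4, -70.5, 300.1]
ee_rot: [-180.0, 0.1, -3.1]
force: [-0.5, -0.3, 0.4]
gripper_width: 91.5
gripper_force: 0.0
```

```bash
python3 - <<'E'
from h import *
np.set_printoptions(precision=2,suppress=True)
s=env.state();f=env.grab_frame("wrist");f["T"]=tool(s);np.save("w1.npy",f,allow_pickle=True)
print(s["time_s"],s["ee_pos"],s["ee_rot"],s["force"])
cv2.imwrite("pics/w2.png",cv2.resize(f["frame"][:,:,::-1],(800,600),interpolation=cv2.INTER_CUBIC))
E
```

```text
2.025 [482.43 -70.48 300.12] [-179.96    0.06   -3.07] [-0.47 -0.33  0.41]
```

View pics/w2.png

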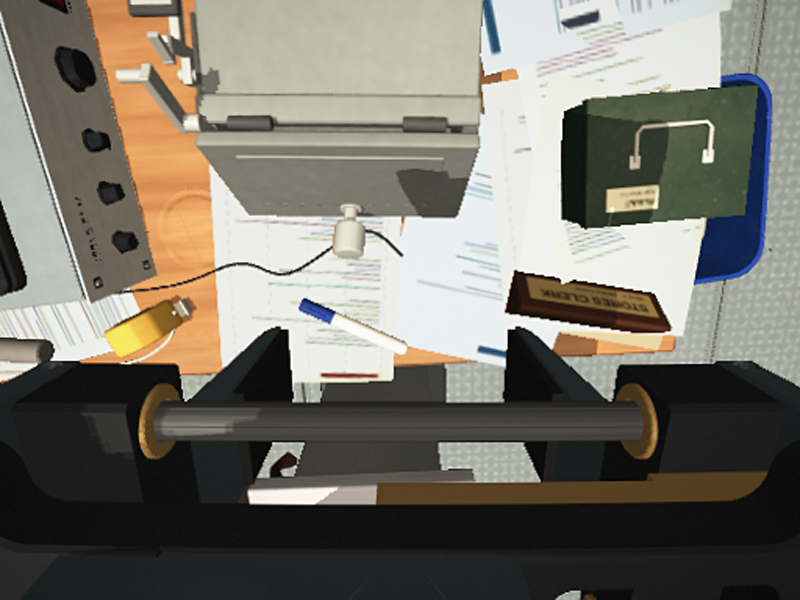

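The wrist view shows the knob body centred near (349,239) and the hinge edge from (197,131) to (478,134).

```bash
python3 - <<'E'
from h import *
np.set_printoptions(precision=1,suppress=True)
f=np.load("w1.npy",allow_pickle=True).item();k=.64
print(plane(f,349*k,239*k,120,f["T"]))
a,b=[plane(f,u*k,v*k,184,f["T"]) for u,v in((197,131),(478,134))];d=a-b;print(a,b,np.degrees(np.arctan2(d[0],d[1])))
t=env.grab_frame("top");o=np.array([t["cx"]]) 
E
```

```text
[507.  -29.8 120. ]
[596.5  61.8 184. ] [ 583.6 -132.2  184. ] 3.805071412196492
```

send_rows([
  {"tx": 0.023, "ty": -0.042, "tz": 0, "rx": 0, "ry": 0, "rz": 0, "gripper": -1},
  {"tx": 0.023, "ty": -0.042, "tz": 0, "rx": 0, "ry": 0, "rz": 0, "gripper": -1},
  {"tx": 0, "ty": 0, "tz": 0.07, "rx": 0, "ry": 0, "rz": 0, "gripper": -1},
  {"tx": 0, "ty": 0, "tz": 0.07, "rx": 0, "ry": 0, "rz": 0, "gripper": -1},
  {"tx": 0, "ty": 0, "tz": 0.07, "rx": 0, "ry": 0, "rz": 0, "gripper": -1},
  {"tx": 0, "ty": 0, "tz": 0.07, "rx": 0, "ry": 0, "rz": 0, "gripper": -1},
  {"tx": 0, "ty": 0, "tz": 0.06, "rx": 0, "ry": 0, "rz": 0, "gripper": -1},
  {"tx": 0, "ty": 0, "tz": 0.058, "rx": 0, "ry": 0, "rz": 0, "gripper": -1},
  {"tx": 0, "ty": 0, "tz": 0, "rx": 0, "ry": 0, "rz": 0, "gripper": -1},
])

```text
time_s: 3.25
ee_pos: [504.6, -33.6, 100.3]
ee_rot: [180.0, 0.3, -3.5]
force: [0.6, -0.4, 1.1]
gripper_width: 91.0
gripper_force: 0.0
```

send_rows([
  {"tx": 0, "ty": 0, "tz": 0, "rx": 0, "ry": 0, "rz": 0, "gripper": 1},
  {"tx": 0, "ty": 0, "tz": 0, "rx": 0, "ry": 0, "rz": 0, "gripper": 1},
  {"tx": 0, "ty": 0, "tz": 0, "rx": 0, "ry": 0, "rz": 0, "gripper": 1},
  {"tx": 0, "ty": 0, "tz": 0, "rx": 0, "ry": 0, "rz": 0, "gripper": 1},
  {"tx": 0, "ty": 0, "tz": 0, "rx": 0, "ry": 0, "rz": 0, "gripper": 1},
  {"tx": 0, "ty": 0, "tz": 0, "rx": 0, "ry": 0, "rz": 0, "gripper": 1},
], grip_force=15)

```text
time_s: 4.0
ee_pos: [506.9, -32.3, 101.9]
ee_rot: [180.0, -0.0, -3.3]
force: [0.2, -0.2, -0.7]
gripper_width: 34.0
gripper_force: 0.0
```

send_rows([
  {"tx": 0, "ty": 0, "tz": 0, "rx": 0, "ry": 0, "rz": 0, "gripper": 1},
  {"tx": 0, "ty": 0, "tz": 0, "rx": 0, "ry": 0, "rz": 0, "gripper": 1},
  {"tx": 0, "ty": 0, "tz": 0, "rx": 0, "ry": 0, "rz": 0, "gripper": 1},
])

```text
time_s: 4.38
ee_pos: [508.2, -29.7, 104.2]
ee_rot: [-179.7, -0.2, -3.4]
force: [-3.0, 7.8, 18.9]
gripper_width: 4.2
gripper_force: 11.0
```

```bash
python3 - <<'E'
from h import *
a=np.arctan2(-63.6,89.8)+np.linspace(0,1.47,21);r=np.hypot(89.8,63.6)
P=np.c_[-r*np.cos(a),r*np.sin(a)]
for i,d in enumerate(np.diff(P,axis=0)/500): print(i,"tx %.4f tz %.4f"%(d[0],-d[1]),(P[i+1]-P[0]).round(1))
print(env.state()["force"])
E
```

```text
0 tx -0.0089 tz -0.0135 [-4.4  6.8]
1 tx -0.0078 tz -0.0141 [-8.3 13.8]
2 tx -0.0068 tz -0.0147 [-11.7  21.2]
3 tx -0.0057 tz -0.0151 [-14.6  28.8]
4 tx -0.0046 tz -0.0155 [-16.9  36.5]
5 tx -0.0034 tz -0.0158 [-18.6  44.4]
6 tx -0.0022 tz -0.0160 [-19.7  52.4]
7 tx -0.0011 tz -0.0161 [-20.2  60.5]
8 tx 0.0001 tz -0.0162 [-20.1  68.6]
9 tx 0.0013 tz -0.0161 [-19.5  76.6]
10 tx 0.0025 tz -0.0160 [-18.2  84.6]
11 tx 0.0037 tz -0.0158 [-16.4  92.5]
12 tx 0.0048 tz -0.0154 [-14.  100.2]
13 tx 0.0059 tz -0.0150 [-11.  107.7]
14 tx 0.0070 tz -0.0146 [ -7.5 115. ]
15 tx 0.0081 tz -0.0140 [ -3.4 122. ]
16 tx 0.0091 tz -0.0134 [  1.1 128.7]
17 tx 0.0100 tz -0.0127 [  6.1 135.1]
18 tx 0.0109 tz -0.0119 [ 11.6 141. ]
19 tx 0.0118 tz -0.0111 [ 17.5 146.5]
[-2.97166526  7.80748325 18.85456615]
```

```bash
python3 - <<'E'
from h import *
s=env.grab_frame("scene")["frame"];w=env.grab_frame("wrist")["frame"]
A=cv2.resize(s[110:260,130:300],(400,353),interpolation=cv2.INTER_CUBIC);B=cv2.resize(w[60:360,80:420],(400,353))
cv2.imwrite("pics/g.png",np.hstack([A,B])[:,:,::-1]);s=env.state();print(s["ee_pos"],s["force"],s["gripper_width"],s["gripper_force"])
E
```

```text
[508.65872528 -30.42524919 104.7950093 ] [-1.49951272  6.52153052 16.66963033] 0.5695479522192272 8.328620810061693
```

View pics/g.png

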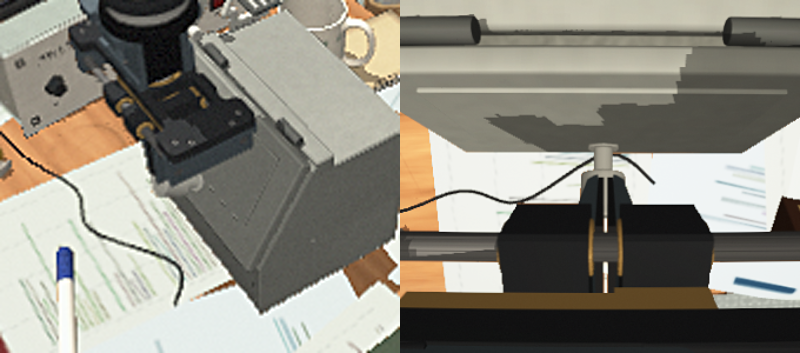

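The view shows the fingers fully closed at the knob without holding it. I need a closer look at where the tips are relative to it.

```bash
python3 - <<'E'
from h import *
s=env.state();f=env.grab_frame("wrist");T=tool(s)@np.array(f["T_tool_cam"]);Ti=np.linalg.inv(T)
def pw(P):
    c=Ti[:3,:3]@np.array(P)+Ti[:3,3];p=c[:2]/c[2];p=p*(1+f["k1"]*(p@p));return p*K(f)+[f["cx"],f["cy"]]
im=cv2.resize(f["frame"][150:290,180:330,::-1],(600,560),interpolation=cv2.INTER_CUBIC)
for n,P,c in(("knob",[507.5,-30,120],(0,0,255)),("tcp",s["ee_pos"],(0,255,0)),("face",[495.4,-30,127],(255,0,0))):
    q=(pw(P)-[180,150])*4;print(n,q);cv2.circle(im,tuple(int(v) for v in q),4,c,-1)
cv2.imwrite("pics/z.png",im);print(s["ee_pos"],s["force"],s["gripper_width"],s["gripper_force"])
E
```

```text
knob [291.62235251 296.83353489]
tcp [294.05054619 261.02941175]
face [295.41876753 374.93412502]
[508.65872528 -30.42524919 104.7950093 ] [-1.49951272  6.52153052 16.66963033] 0.5695479522192272 8.328620810061693
```

View pics/z.png

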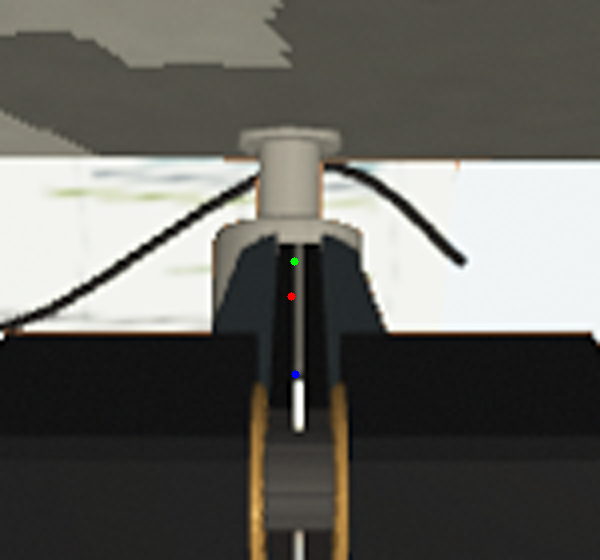

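The closed fingertips (near row 240) overlie the knob (columns 213–362, front rim at row 220). I'll check the knob's depth from its apparent width.

```bash
python3 - <<'E'
from h import *
np.set_printoptions(precision=1,suppress=True)
s=env.state();f=env.grab_frame("wrist");T=tool(s)
fl=K(f);print("fl",fl,"k1",f["k1"],"depth from width",fl*28/(149/4))
for p in((180+213/4,150+245/4),(180+362/4,150+245/4)):
  for z in (80,95,110,120,125): print(z,plane(f,*p,z,T))
# stem/knob rear rim and flange centre
for n,p in(("rim",(180+287/4,150+232/4)),("flange",(180+290/4,150+140/4))):
  o,d=ray(f,*p,T);print(n,[ (o+d*(z-o[2])/d[2]) for z in(90,105,113,120)])
t=env.grab_frame("top");c=np.load("top.npy",allow_pickle=True).item()
print(np.abs(t["frame"].astype(int)-c["frame"]).max(2)[150:170,170:260].mean())
print(env.state()["ee_pos"],env.state()["force"],env.state()["gripper_width"])
E
```

```text
fl 279.06457273650904 k1 -0.030247542043020756 depth from width 209.76665870126854
80 [504.  -12.5  80. ]
95 [509.4 -14.   95. ]
110 [514.7 -15.6 110. ]
120 [518.2 -16.6 120. ]
125 [520.  -17.2 125. ]
80 [502.2 -44.7  80. ]
95 [507.6 -44.2  95. ]
110 [513.1 -43.6 110. ]
120 [516.7 -43.2 120. ]
125 [518.5 -43.1 125. ]
rim [array([509.5, -29. ,  90. ]), array([514.7, -29.5, 105. ]), array([517.5, -29.8, 113. ]), array([519.9, -30. , 120. ])]
flange [array([529.1, -30.8,  90. ]), array([532.9, -31.2, 105. ]), array([535. , -31.4, 113. ]), array([536.8, -31.6, 120. ])]
7.635
[508.7 -30.5 104.8] [-2.   6.6 15.6] 0.6769653927038484
```

```bash
python3 - <<'E'
from h import *
print(env.grasp_offset,[a for a in dir(env) if a[0]!="_"])
s=env.state();f=env.grab_frame("wrist");T=np.array(f["T_tool_cam"])
w=np.load("w1.npy",allow_pickle=True).item()
g=w["frame"].mean(2)
for r in range(200,260,6):
    d=np.where(g[r]<45)[0]; l=d[d<256];rr=d[d>256]
    print(r,l.max() if len(l) else None,rr.min() if len(rr) else None, "depth",K(f)*91.4/((rr.min()-l.max()) if len(l) and len(rr) else 1e9))
E
```

```text
18.8 ['Unreachable', 'grab_frame', 'grasp_offset', 'job_done', 'state']
200 90 326 depth 108.0783980852412
206 None 365 depth 2.5506501948116924e-05
212 183 325 depth 179.623253155753
218 183 325 depth 179.623253155753
224 184 324 depth 182.1892996294066
230 184 324 depth 182.1892996294066
236 252 284 depth 797.0781858786539
242 186 323 depth 186.1788463366199
248 205 323 depth 216.1567961704824
254 187 322 depth 188.93705146753277
```

The picture geometry and the contact force agree: the real fingertips end about 34 mm short of the reported TCP, so the tips had closed on top of the knob. I'll back up, open and go down to TCP z ≈ 67.

send_rows([
  {"tx": 0, "ty": 0, "tz": -0.03, "rx": 0, "ry": 0, "rz": 0, "gripper": -1},
  {"tx": 0, "ty": 0, "tz": -0.03, "rx": 0, "ry": 0, "rz": 0, "gripper": -1},
  {"tx": 0, "ty": 0, "tz": 0, "rx": 0, "ry": 0, "rz": 0, "gripper": -1},
  {"tx": 0, "ty": 0, "tz": 0, "rx": 0, "ry": 0, "rz": 0, "gripper": -1},
  {"tx": 0, "ty": 0, "tz": 0, "rx": 0, "ry": 0, "rz": 0, "gripper": -1},
  {"tx": 0, "ty": 0, "tz": 0, "rx": 0, "ry": 0, "rz": 0, "gripper": -1},
  {"tx": 0, "ty": 0, "tz": 0, "rx": 0, "ry": 0, "rz": 0, "gripper": -1},
  {"tx": 0, "ty": 0, "tz": 0, "rx": 0, "ry": 0, "rz": 0, "gripper": -1},
  {"tx": 0, "ty": 0, "tz": 0, "rx": 0, "ry": 0, "rz": 0, "gripper": -1},
])

```text
time_s: 5.8
ee_pos: [506.9, -32.4, 131.8]
ee_rot: [180.0, -0.0, -3.4]
force: [-0.2, 0.3, -0.1]
gripper_width: 87.8
gripper_force: 0.0
```

send_rows([
  {"tx": 0, "ty": 0, "tz": 0.04, "rx": 0, "ry": 0, "rz": 0, "gripper": -1},
  {"tx": 0, "ty": 0, "tz": 0.03, "rx": 0, "ry": 0, "rz": 0, "gripper": -1},
  {"tx": 0, "ty": 0, "tz": 0.03, "rx": 0, "ry": 0, "rz": 0, "gripper": -1},
  {"tx": 0, "ty": 0, "tz": 0.026, "rx": 0, "ry": 0, "rz": 0, "gripper": -1},
  {"tx": 0, "ty": 0, "tz": 0, "rx": 0, "ry": 0, "rz": 0, "gripper": -1},
  {"tx": 0, "ty": 0, "tz": 0, "rx": 0, "ry": 0, "rz": 0, "gripper": -1},
])

```text
time_s: 6.55
ee_pos: [507.3, -32.4, 69.1]
ee_rot: [180.0, -0.0, -3.4]
force: [-0.6, -0.0, 0.2]
gripper_width: 91.2
gripper_force: 0.0
```

send_rows([
  {"tx": 0, "ty": -0.005, "tz": 0.002, "rx": 0, "ry": 0, "rz": 0, "gripper": 1},
  {"tx": 0, "ty": 0, "tz": 0, "rx": 0, "ry": 0, "rz": 0, "gripper": 1},
  {"tx": 0, "ty": 0, "tz": 0, "rx": 0, "ry": 0, "rz": 0, "gripper": 1},
  {"tx": 0, "ty": 0, "tz": 0, "rx": 0, "ry": 0, "rz": 0, "gripper": 1},
  {"tx": 0, "ty": 0, "tz": 0, "rx": 0, "ry": 0, "rz": 0, "gripper": 1},
  {"tx": 0, "ty": 0, "tz": 0, "rx": 0, "ry": 0, "rz": 0, "gripper": 1},
  {"tx": 0, "ty": 0, "tz": 0, "rx": 0, "ry": 0, "rz": 0, "gripper": 1},
  {"tx": 0, "ty": 0, "tz": 0, "rx": 0, "ry": 0, "rz": 0, "gripper": 1},
  {"tx": 0, "ty": 0, "tz": 0, "rx": 0, "ry": 0, "rz": 0, "gripper": 1},
  {"tx": 0, "ty": 0, "tz": 0, "rx": 0, "ry": 0, "rz": 0, "gripper": 1},
], grip_force=15)

```text
time_s: 7.8
ee_pos: [507.0, -28.3, 67.8]
ee_rot: [-179.8, 0.0, -3.4]
force: [-0.1, 4.5, -0.2]
gripper_width: 27.9
gripper_force: 15.0
```

Gripped at 27.9 mm. Lifting along the arc.

send_rows([
  {"tx": -0.0089, "ty": 0, "tz": -0.0135, "rx": 0, "ry": 0, "rz": 0, "gripper": 1},
  {"tx": -0.0078, "ty": 0, "tz": -0.0141, "rx": 0, "ry": 0, "rz": 0, "gripper": 1},
  {"tx": -0.0068, "ty": 0, "tz": -0.0147, "rx": 0, "ry": 0, "rz": 0, "gripper": 1},
  {"tx": -0.0057, "ty": 0, "tz": -0.0151, "rx": 0, "ry": 0, "rz": 0, "gripper": 1},
  {"tx": -0.0046, "ty": 0, "tz": -0.0155, "rx": 0, "ry": 0, "rz": 0, "gripper": 1},
  {"tx": -0.0034, "ty": 0, "tz": -0.0158, "rx": 0, "ry": 0, "rz": 0, "gripper": 1},
  {"tx": -0.0022, "ty": 0, "tz": -0.016, "rx": 0, "ry": 0, "rz": 0, "gripper": 1},
  {"tx": -0.0011, "ty": 0, "tz": -0.0161, "rx": 0, "ry": 0, "rz": 0, "gripper": 1},
])

```text
time_s: 8.8
ee_pos: [486.4, -27.0, 127.7]
ee_rot: [-179.8, 0.1, -3.4]
force: [2.2, 5.2, -4.0]
gripper_width: 27.5
gripper_force: 15.0
```

send_rows([
  {"tx": 0.0001, "ty": 0, "tz": -0.0162, "rx": 0, "ry": 0, "rz": 0, "gripper": 1},
  {"tx": 0.0013, "ty": 0, "tz": -0.0161, "rx": 0, "ry": 0, "rz": 0, "gripper": 1},
  {"tx": 0.0025, "ty": 0, "tz": -0.016, "rx": 0, "ry": 0, "rz": 0, "gripper": 1},
  {"tx": 0.0037, "ty": 0, "tz": -0.0158, "rx": 0, "ry": 0, "rz": 0, "gripper": 1},
  {"tx": 0.0048, "ty": 0, "tz": -0.0154, "rx": 0, "ry": 0, "rz": 0, "gripper": 1},
  {"tx": 0.0059, "ty": 0, "tz": -0.015, "rx": 0, "ry": 0, "rz": 0, "gripper": 1},
  {"tx": 0.007, "ty": 0, "tz": -0.0146, "rx": 0, "ry": 0, "rz": 0, "gripper": 1},
  {"tx": 0.0081, "ty": 0, "tz": -0.014, "rx": 0, "ry": 0, "rz": 0, "gripper": 1},
])

```text
time_s: 9.8
ee_pos: [501.0, -28.0, 188.3]
ee_rot: [-179.8, 0.4, -3.4]
force: [-2.0, 4.7, -6.2]
gripper_width: 27.6
gripper_force: 15.0
```

send_rows([
  {"tx": 0.0091, "ty": 0, "tz": -0.0134, "rx": 0, "ry": 0, "rz": 0, "gripper": 1},
  {"tx": 0.01, "ty": 0, "tz": -0.0127, "rx": 0, "ry": 0, "rz": 0, "gripper": 1},
  {"tx": 0.0109, "ty": 0, "tz": -0.0119, "rx": 0, "ry": 0, "rz": 0, "gripper": 1},
  {"tx": 0.0118, "ty": 0, "tz": -0.0111, "rx": 0, "ry": 0, "rz": 0, "gripper": 1},
  {"tx": 0, "ty": 0, "tz": 0, "rx": 0, "ry": 0, "rz": 0, "gripper": 1},
  {"tx": 0, "ty": 0, "tz": 0, "rx": 0, "ry": 0, "rz": 0, "gripper": 1},
  {"tx": 0, "ty": 0, "tz": 0, "rx": 0, "ry": 0, "rz": 0, "gripper": 1},
])

```text
time_s: 10.68
ee_pos: [522.3, -29.3, 213.9]
ee_rot: [-179.8, 0.3, -3.3]
force: [-3.4, 3.4, 0.4]
gripper_width: 27.6
gripper_force: 15.0
```

send_rows([
  {"tx": 0.006, "ty": 0, "tz": -0.005, "rx": 0, "ry": 0, "rz": 0, "gripper": 1},
  {"tx": 0.004, "ty": 0, "tz": -0.003, "rx": 0, "ry": 0, "rz": 0, "gripper": 1},
  {"tx": 0, "ty": 0, "tz": 0, "rx": 0, "ry": 0, "rz": 0, "gripper": 1},
  {"tx": 0, "ty": 0, "tz": 0, "rx": 0, "ry": 0, "rz": 0, "gripper": 1},
])

```text
time_s: 11.18
ee_pos: [526.8, -29.6, 217.9]
ee_rot: [-179.8, 0.3, -3.3]
force: [-4.4, 4.0, 0.4]
gripper_width: 28.1
gripper_force: 15.0
```

send_rows([
  {"tx": -0.007, "ty": 0, "tz": 0.006, "rx": 0, "ry": 0, "rz": 0, "gripper": 1},
  {"tx": -0.007, "ty": 0, "tz": 0.006, "rx": 0, "ry": 0, "rz": 0, "gripper": 1},
  {"tx": 0, "ty": 0, "tz": 0, "rx": 0, "ry": 0, "rz": 0, "gripper": 1},
  {"tx": 0, "ty": 0, "tz": 0, "rx": 0, "ry": 0, "rz": 0, "gripper": -1},
  {"tx": 0, "ty": 0, "tz": 0, "rx": 0, "ry": 0, "rz": 0, "gripper": -1},
  {"tx": 0, "ty": 0, "tz": 0, "rx": 0, "ry": 0, "rz": 0, "gripper": -1},
  {"tx": 0, "ty": 0, "tz": 0, "rx": 0, "ry": 0, "rz": 0, "gripper": -1},
  {"tx": 0, "ty": 0, "tz": 0, "rx": 0, "ry": 0, "rz": 0, "gripper": -1},
])

```text
time_s: 12.18
ee_pos: [522.3, -30.9, 212.3]
ee_rot: [180.0, 0.0, -3.4]
force: [-0.6, 0.5, 0.7]
gripper_width: 75.1
gripper_force: 0.0
```

send_rows([
  {"tx": 0, "ty": 0, "tz": -0.06, "rx": 0, "ry": 0, "rz": 0, "gripper": -1},
  {"tx": 0, "ty": 0, "tz": -0.1, "rx": 0, "ry": 0, "rz": 0, "gripper": -1},
  {"tx": 0, "ty": 0, "tz": -0.1, "rx": 0, "ry": 0, "rz": 0, "gripper": -1},
  {"tx": 0, "ty": 0, "tz": 0, "rx": 0, "ry": 0, "rz": 0, "gripper": 1},
  {"tx": 0, "ty": 0, "tz": 0, "rx": 0, "ry": 0, "rz": 0, "gripper": 1},
  {"tx": 0, "ty": 0, "tz": 0, "rx": 0, "ry": 0, "rz": 0, "gripper": 1},
  {"tx": 0, "ty": 0, "tz": 0, "rx": 0, "ry": 0, "rz": 0, "gripper": 1},
])

```text
time_s: 13.05
ee_pos: [521.9, -30.7, 341.1]
ee_rot: [180.0, 0.1, -3.3]
force: [0.8, -0.3, 0.6]
gripper_width: 53.8
gripper_force: 0.0
```

```bash
python3 - <<'E'
from h import *
st=env.state();print(st["time_s"],st["ee_pos"])
s=env.grab_frame("scene");t=env.grab_frame("top");np.save("s3.npy",s,allow_pickle=True);np.save("t3.npy",t,allow_pickle=True)
A=cv2.resize(s["frame"][60:210,160:310],(400,400),interpolation=cv2.INTER_CUBIC);B=cv2.resize(t["frame"][110:260,130:280],(400,400),interpolation=cv2.INTER_CUBIC)
cv2.imwrite("pics/o.png",np.hstack([A,B])[:,:,::-1])
E
```

```text
13.05 [521.86643413 -30.72716601 341.0805703 ]
```

View pics/o.png

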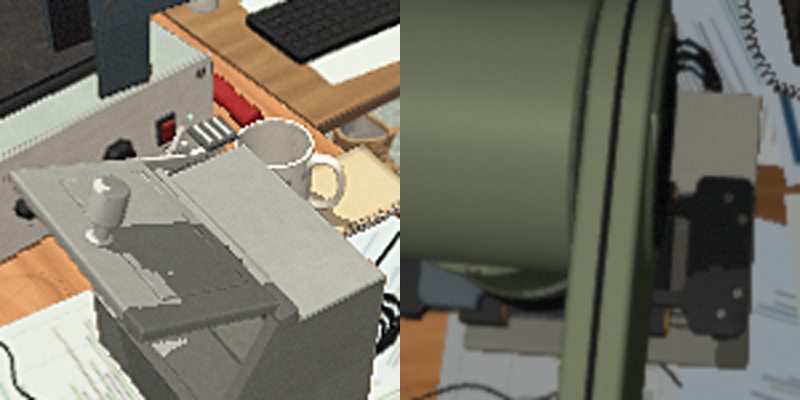

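Scene half: the door stands open on its stay with the knob at (110,200), the fingers clear, and the pad at (212,130) with the stay low in front of it. The top view is blocked by the arm. Next I go to just short of the pad for a wrist look.

send_rows([
  {"tx": 0.044, "ty": -0.05, "tz": 0, "rx": 0, "ry": 0, "rz": 0, "gripper": 1},
  {"tx": 0.044, "ty": -0.05, "tz": 0, "rx": 0, "ry": 0, "rz": 0, "gripper": 1},
  {"tx": 0.044, "ty": -0.05, "tz": 0, "rx": 0, "ry": 0, "rz": 0, "gripper": 1},
  {"tx": 0.044, "ty": -0.05, "tz": 0, "rx": 0, "ry": 0, "rz": 0, "gripper": 1},
  {"tx": 0.044, "ty": -0.05, "tz": 0, "rx": 0, "ry": 0, "rz": 0, "gripper": 1},
  {"tx": 0, "ty": 0, "tz": 0, "rx": 0, "ry": 0, "rz": 0, "gripper": 1},
  {"tx": 0, "ty": 0, "tz": 0, "rx": 0, "ry": 0, "rz": 0, "gripper": 1},
])

```text
time_s: 14.02
ee_pos: [639.0, 87.2, 342.0]
ee_rot: [180.0, 0.1, -3.4]
force: [-0.1, -0.4, -0.3]
gripper_width: 0.3
gripper_force: 0.0
```

```bash
python3 - <<'E'
from h import *
np.set_printoptions(precision=1,suppress=True)
s0=np.load("scene.npy",allow_pickle=True).item();t0=np.load("top.npy",allow_pickle=True).item();k=.64
print("instr corner",two(ray(s0,373*k,130*k),ray(t0,152*k,167*k)))
s=env.state();f=env.grab_frame("wrist");f["T"]=tool(s);np.save("w4.npy",f,allow_pickle=True)
print(s["time_s"],s["ee_pos"],s["ee_rot"],s["gripper_width"])
cv2.imwrite("pics/w4.png",cv2.resize(f["frame"][60:300,120:420,::-1],(750,600),interpolation=cv2.INTER_CUBIC))
E
```

```text
instr corner (array([802.8, 242.8, 110. ]), np.float64(5.969893495892635))
14.025 [639.   87.2 342. ] [180.    0.1  -3.4] 0.26929225157573755
```

View pics/w4.png

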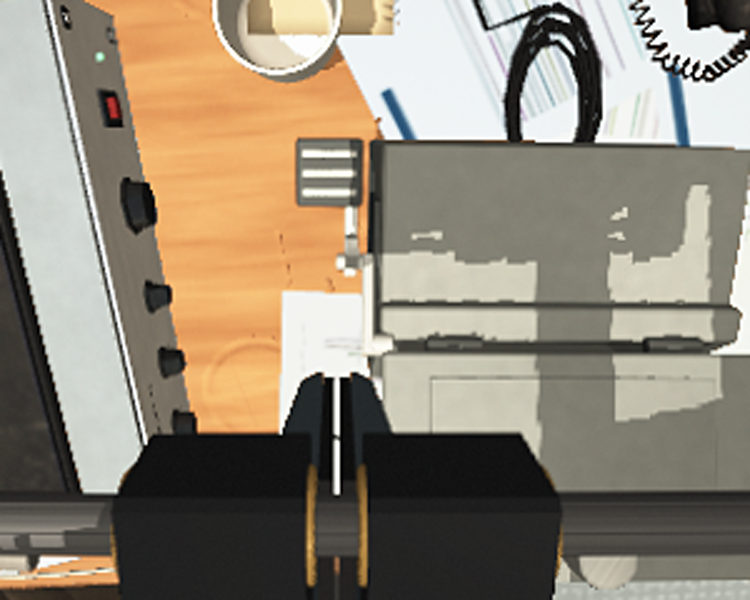

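Wrist view: pad centre at crop pixel (329,173), with the catch arm and stay pin at (347,262), well ahead of it.

```bash
python3 - <<'E'
from h import *
np.set_printoptions(precision=1,suppress=True)
f=np.load("w4.npy",allow_pickle=True).item()
for u,v in((329,173),(297,173),(362,173),(347,262)): print(plane(f,u/2.5+120,v/2.5+60,168,f["T"]))
T=f["T"];p=plane(f,329/2.5+120,173/2.5+60,168,T);print("tool delta",T[:3,:3].T@(p-T[:3,3]))
E
```

```text
[693.8  86.7 168. ]
[694.8 103.6 168. ]
[692.8  69.3 168. ]
[645.6  79.8 168. ]
tool delta [ 54.9  -2.9 174. ]
```

send_rows([
  {"tx": 0.06, "ty": -0.003, "tz": 0, "rx": 0, "ry": 0, "rz": 0, "gripper": 1},
  {"tx": 0.057, "ty": -0.002, "tz": 0, "rx": 0, "ry": 0, "rz": 0, "gripper": 1},
  {"tx": 0, "ty": 0, "tz": 0.08, "rx": 0, "ry": 0, "rz": 0, "gripper": 1},
  {"tx": 0, "ty": 0, "tz": 0.08, "rx": 0, "ry": 0, "rz": 0, "gripper": 1},
  {"tx": 0, "ty": 0, "tz": 0.08, "rx": 0, "ry": 0, "rz": 0, "gripper": 1},
  {"tx": 0, "ty": 0, "tz": 0.07, "rx": 0, "ry": 0, "rz": 0, "gripper": 1},
  {"tx": 0, "ty": 0, "tz": 0.05, "rx": 0, "ry": 0, "rz": 0, "gripper": 1},
  {"tx": 0, "ty": 0, "tz": 0.03, "rx": 0, "ry": 0, "rz": 0, "gripper": 1},
  {"tx": 0, "ty": 0, "tz": 0, "rx": 0, "ry": 0, "rz": 0, "gripper": 1},
  {"tx": 0, "ty": 0, "tz": 0, "rx": 0, "ry": 0, "rz": 0, "gripper": 1},
])

```text
time_s: 15.32
ee_pos: [698.7, 86.5, 148.9]
ee_rot: [-180.0, -0.2, -3.4]
force: [0.8, -0.1, -0.8]
gripper_width: 0.6
gripper_force: 0.0
```

send_rows([
  {"tx": 0, "ty": 0, "tz": 0.01, "rx": 0, "ry": 0, "rz": 0, "gripper": 1},
  {"tx": 0, "ty": 0, "tz": 0, "rx": 0, "ry": 0, "rz": 0, "gripper": 1},
])

```text
time_s: 15.58
ee_pos: [697.9, 86.7, 142.4]
ee_rot: [180.0, -0.0, -3.3]
force: [-0.6, -0.7, 0.6]
gripper_width: 0.8
gripper_force: 0.0
```

send_rows([
  {"tx": 0, "ty": 0, "tz": 0.01, "rx": 0, "ry": 0, "rz": 0, "gripper": 1},
  {"tx": 0, "ty": 0, "tz": 0, "rx": 0, "ry": 0, "rz": 0, "gripper": 1},
])

```text
time_s: 15.82
ee_pos: [697.7, 86.6, 136.7]
ee_rot: [180.0, 0.1, -3.3]
force: [-0.8, 0.3, -0.6]
gripper_width: 0.6
gripper_force: 0.0
```

send_rows([
  {"tx": 0, "ty": 0, "tz": 0.01, "rx": 0, "ry": 0, "rz": 0, "gripper": 1},
  {"tx": 0, "ty": 0, "tz": 0, "rx": 0, "ry": 0, "rz": 0, "gripper": 1},
])

```text
time_s: 16.08
ee_pos: [699.1, 86.7, 133.0]
ee_rot: [-180.0, -0.2, -3.3]
force: [1.2, 0.1, 2.1]
gripper_width: 0.4
gripper_force: 1.3
```

send_rows([
  {"tx": 0, "ty": 0, "tz": 0.012, "rx": 0, "ry": 0, "rz": 0, "gripper": 1},
  {"tx": 0, "ty": 0, "tz": 0.01, "rx": 0, "ry": 0, "rz": 0, "gripper": 1},
  {"tx": 0, "ty": 0, "tz": 0, "rx": 0, "ry": 0, "rz": 0, "gripper": 1},
  {"tx": 0, "ty": 0, "tz": 0, "rx": 0, "ry": 0, "rz": 0, "gripper": 1},
])

```text
time_s: 16.58
ee_pos: [701.7, 86.6, 123.3]
ee_rot: [-180.0, -0.5, -3.4]
force: [6.2, -1.0, 5.0]
gripper_width: 0.4
gripper_force: 3.4
```

send_rows([
  {"tx": 0, "ty": 0, "tz": 0.003, "rx": 0, "ry": 0, "rz": 0, "gripper": 1},
  {"tx": 0, "ty": 0, "tz": 0, "rx": 0, "ry": 0, "rz": 0, "gripper": 1},
  {"tx": 0, "ty": 0, "tz": 0, "rx": 0, "ry": 0, "rz": 0, "gripper": 1},
  {"tx": 0, "ty": 0, "tz": 0, "rx": 0, "ry": 0, "rz": 0, "gripper": 1},
  {"tx": 0, "ty": 0, "tz": 0, "rx": 0, "ry": 0, "rz": 0, "gripper": 1},
  {"tx": 0, "ty": 0, "tz": 0, "rx": 0, "ry": 0, "rz": 0, "gripper": 1},
  {"tx": 0, "ty": 0, "tz": 0, "rx": 0, "ry": 0, "rz": 0, "gripper": 1},
  {"tx": 0, "ty": 0, "tz": 0, "rx": 0, "ry": 0, "rz": 0, "gripper": 1},
  {"tx": 0, "ty": 0, "tz": 0, "rx": 0, "ry": 0, "rz": 0, "gripper": 1},
])

```text
time_s: 17.7
ee_pos: [702.0, 86.6, 122.1]
ee_rot: [-180.0, -0.6, -3.4]
force: [7.4, -1.0, 5.7]
gripper_width: 0.4
gripper_force: 3.6
```

send_rows([
  {"tx": 0, "ty": 0, "tz": -0.02, "rx": 0, "ry": 0, "rz": 0, "gripper": 1},
  {"tx": 0, "ty": 0, "tz": -0.04, "rx": 0, "ry": 0, "rz": 0, "gripper": 1},
  {"tx": 0, "ty": 0, "tz": -0.1, "rx": 0, "ry": 0, "rz": 0, "gripper": 1},
  {"tx": 0, "ty": 0, "tz": -0.1, "rx": 0, "ry": 0, "rz": 0, "gripper": 1},
  {"tx": 0, "ty": 0, "tz": -0.1, "rx": 0, "ry": 0, "rz": 0, "gripper": 1},
  {"tx": 0, "ty": 0, "tz": 0, "rx": 0, "ry": 0, "rz": 0, "gripper": 1},
  {"tx": 0, "ty": 0, "tz": 0, "rx": 0, "ry": 0, "rz": 0, "gripper": 1},
  {"tx": 0, "ty": 0, "tz": 0, "rx": 0, "ry": 0, "rz": 0, "gripper": 1},
  {"tx": 0, "ty": 0, "tz": 0, "rx": 0, "ry": 0, "rz": 0, "gripper": 1},
  {"tx": 0, "ty": 0, "tz": 0, "rx": 0, "ry": 0, "rz": 0, "gripper": 1},
  {"tx": 0, "ty": 0, "tz": 0, "rx": 0, "ry": 0, "rz": 0, "gripper": 1},
  {"tx": 0, "ty": 0, "tz": 0, "rx": 0, "ry": 0, "rz": 0, "gripper": 1},
])

```text
time_s: 19.2
ee_pos: [698.0, 86.7, 299.8]
ee_rot: [180.0, -0.0, -3.3]
force: [-0.8, 0.5, 0.2]
gripper_width: 0.1
gripper_force: 0.0
```

send_rows([
  {"tx": 0, "ty": 0, "tz": 0, "rx": 0, "ry": 0, "rz": 0, "gripper": 1},
  {"tx": 0, "ty": 0, "tz": 0, "rx": 0, "ry": 0, "rz": 0, "gripper": 1},
  {"tx": 0, "ty": 0, "tz": 0, "rx": 0, "ry": 0, "rz": 0, "gripper": 1},
  {"tx": 0, "ty": 0, "tz": 0, "rx": 0, "ry": 0, "rz": 0, "gripper": 1},
  {"tx": 0, "ty": 0, "tz": 0, "rx": 0, "ry": 0, "rz": 0, "gripper": 1},
  {"tx": 0, "ty": 0, "tz": 0, "rx": 0, "ry": 0, "rz": 0, "gripper": 1},
  {"tx": 0, "ty": 0, "tz": 0, "rx": 0, "ry": 0, "rz": 0, "gripper": 1},
  {"tx": 0, "ty": 0, "tz": 0, "rx": 0, "ry": 0, "rz": 0, "gripper": 1},
])

```text
time_s: 20.2
ee_pos: [698.0, 86.7, 299.8]
ee_rot: [180.0, 0.0, -3.3]
force: [0.2, -0.2, -0.0]
gripper_width: 0.7
gripper_force: 0.0
```

```bash
python3 - <<'E'
from h import *
st=env.state();print(st["time_s"],st["ee_pos"],st["force"])
s=env.grab_frame("scene");w=env.grab_frame("wrist")["frame"]
s0=np.load("scene.npy",allow_pickle=True).item()["frame"];d=np.abs(s["frame"].astype(int)-s0).max(2)
print("knob diff",d[175:200,195:220].mean(),"cashbox diff",d[240:350,260:375].mean())
A=cv2.resize(s["frame"][60:210,160:310],(400,400),interpolation=cv2.INTER_CUBIC);B=cv2.resize(w[60:300,120:360],(400,400))
cv2.imwrite("pics/e.png",np.hstack([A,B])[:,:,::-1])
E
```

```text
20.2 [697.96779676  86.6632128  299.82806215] [ 0.15507787 -0.22028879 -0.00580851]
knob diff 3.0976 cashbox diff 2.5289328063241108
```

View pics/e.png

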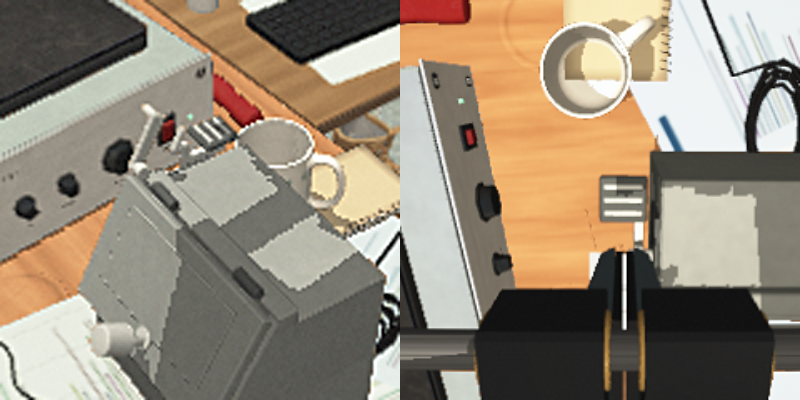

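The door is fully shut with the knob back in its starting place, the pad is at rest, the cash box hasn't moved, and the arm is clear.

```bash
python3 -c "from workcell import env;print(env.job_done())"
```

```text
the job is handed in; nothing more can be done
None
```

I handed the job in: the stay locked and held the door open, pressing the pad released it, and the door came down fully shut, with the cash box not moved and the arm clear; no verdict came back.

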